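# Nip a die-cast case in the cam fixture and gauge it

## Task

Swing the red cam lever clockwise until the white case is held against the orange spring jaw and the jaw has clearly begun to give, but stop before the jaw is pushed fully home, and let go of the lever. Then press the yellow knob down so that the gauge's foot rests lightly on the clamped case for a full second, and let it spring back up. Leave the other things on the bench where they are.

Things in the scene. Friction and masses are not known exactly. Their poses are not given: they have to be found in the camera images.
- fixture: Dark steel base plate 12 mm thick, fixed to the bench; position and yaw vary. Origin on the bench under the middle of the white case's place. Plate: x -110 to +110, y -150 to +180 mm. Clamping is along its +y: cam, white case, orange jaw. Two low bright cheeks hold the case along x with 1 to 3 mm of play. The case slides on the plate. Around the lever's sweep, at -y, it is free.
- pivot (a point): The cam's vertical pivot axis at the plate's top, 12 mm above the bench, at (0, -45 mm) of the fixture. The pivot has steady friction of 0.22 N m: about 2.5 N at the lever's post turns it, roughly 3 to 6 N once the jaw pushes back. The lever stays where it is left, clamped too.
- jaw_zone (a point): Fixed point in the middle of the zone where the jaw may stand. Orange spring jaw, 50 mm wide, on a grey back stop that the last user set anywhere along its slot and that does not slip, so the jaw is met when the disc reaches 22 to 30.5 mm (not reported). It begins to give at 8 N, takes 3 N more per mm, is fully home after 5 mm (23 N). Giving 2 to 3 mm is good clamping; over 28 N is overrun.
- cam: Steel disc, diameter 52 mm, centre 9 mm off the pivot, with a red lever. Origin on the pivot, 13 mm above the bench. Frame parallel to the fixture's at lever angle 0; swinging the lever clockwise from above clamps: range 0 to 2.75 rad, start 0 to 0.35. At angle t the disc reaches 26 - 9 cos(t) mm from the pivot towards the case. In its own frame the lever points along (cos 0.25, -sin 0.25).
- lever_post (a point): Middle of the upright red round post at the lever's end: 16 mm in diameter, 95 mm from the pivot, from 61 to 105 mm above the bench; this point is 85 mm above it. The lever bar is 16 mm wide and lies 54 to 62 mm above the bench.
- case: White die-cast case, loose, 70 x 50 x 36 mm (its x, y, z; 50 mm along the clamping direction), 0.17 to 0.35 kg, standing on the plate between cam and jaw. Origin at the centre of its underside, 12 mm above the bench; top at 48 mm. It starts 1 to 4 mm clear of the cam, which pushes it along.
- bracket_end (a point): Top of the round end (32 mm in diameter) of the gauge's fixed blue arm, 113 mm above the bench, over the middle of the case. The arm is 24 mm wide, its top at 109 mm, and runs along +y to a steel column (20 mm thick, 117 mm high) at y = +150 mm of the fixture.
- gauge: Vertical gauge plunger in the end of the blue arm, over the case's middle: steel foot 18 mm in diameter, origin at the centre of the foot's underside, 66 mm above the bench when up (18 mm above the case). It slides down up to 30 mm against a light spring (about 2 N at first, 4 N at the case) and springs back. Over 25 N on the case is too hard.
- gauge_knob (a point): Centre of the top of the gauge's yellow knob, 30 mm in diameter, 10 mm thick, 150 mm above the bench when up. Press it straight down.
- spare: Blue die-cast case of the same size, lying loose nearby; leave alone. Origin at its underside.
- reel: Metal reel, 64 mm in diameter, 46 mm high, loose; leave alone. Origin at its underside.
- driver: Red screwdriver, loose; leave alone.
- meter: Yellow hand meter, 160 x 80 x 34 mm, loose; leave alone.
- tin: Brass tin, 40 mm across and 22 mm high, loose on the base plate; leave alone. Origin at its underside.
- mouse: Black computer mouse, 105 x 60 x 30 mm, loose; leave alone. Origin at its underside.
Mind the look-alikes: they are no part of the job. Leave any brown or purple look-alike of the case alone.

How it is judged:
By the outcome, as a careful person would: the job done as asked, in the order asked, and still so for the second after the job is handed in, with the robot touching nothing.
It also fails if it takes over 70 s, if anything falls off the work surface, if the arm or the gripper's body presses on something with over 40 N, if the wrist force passes 120 N, or if a joint passes its speed limit or range.

## Robot

A 6-joint arm with a two-finger parallel gripper is mounted at the origin on the work surface. World frame = base frame: x ahead of the robot, y to its left, z up, the work surface at z = 0. Lengths are in mm, angles in rad, forces in N, time in s.
With the tool pointing down it reaches from about 375 to 825 mm from the base axis. Payload 5.5 kg.
Tool frame: the origin (TCP) lies at the very end of the fingers, on their centre line; the grasp point (between the pads) lies behind it (r.grip_depth is the z of the grasp point in the tool frame, in mm); z points along the fingers, y is the line along which they close (so a half turn about z gives the same grasp; the last joint's range is limited). The gripper opens to 85 mm and grips with 20 to 120 N. Pads are 22 mm wide; open, the fingers measure 114 mm over their backs; the gripper's body (76 mm by 85 mm) begins 54 mm behind the grasp point. The pads swing forward as they close: fully open they stand 13 mm farther back than shut.
Start: joints at [1.153, 0.314, -0.047, 1.21, 0, 1.571], TCP at [243.447, 548.387, 231.299] pointing down, gripper open.
Joint ranges: [-2.67, 2.67], [-0.69, 1.73], [-1.03, 1.25], [-2.08, 2.16], [-1.42, 1.45], [-3.14, 3.14]. Speed limits (rad/s): [2.39, 2.39, 3.01, 3.14, 3.14, 3.14].

## Interface

Orientations are given as a unit quaternion [w, x, y, z].
In Python, from cell import monitor, cams, r gives the robot as it stands.
- The arm moves only by the tool send_rows, never from a script. Its argument "plan" is one flat list of numbers, 5 for each row, row after row: the shift along the tool's x, y, z scaled (see below), then the turn about the tool's z scaled (see below), then the closure in counts, from 0 (fully open) to 255 (shut). In form: [tx, ty, tz, spin, hand, tx, ty, tz, spin, hand, ...]. A call has 1 to 10 rows; each row shifts and turns the commanded pose from where the row before left it, along the tool's axes as they then stand; what a row does not reach is not made up. The controller multiplies each number of a shift by 2.5 cm and each number of a turn by 4 degrees. A row lasts 1/10 s, in which the tool goes at most 50 mm and 8.59 degrees, less where a joint would pass 70% of its speed; a pose out of reach is approached as far as the arm can. A call with a number of a shift or a turn outside -1 to 1 is refused whole. A call with a gripper value outside its range is refused whole. The fingers move at their own pace and stop on an object; the grip force is fixed at half the most. Time passes only in rows, so rows that do not move let the fingers close. It gives the time, the measured TCP pose, the force, the opening and the grip force at its end, in the units of the state.
- monitor.get_state(): the state, without advancing time (a new reading comes with each control period).
- cams.get_image(name): name is "side" or "top" or "wrist"; returns (picture, depth): 420x560x3 uint8, red, green, blue; 420x560 float32, mm along the optical axis (not along the pixel's ray), 0 where there is no reading.
- cams.camera_model(name): a dict with "fx", "fy", "cx", "cy" (pixels), "rvec" (rotation vector, rad) and "tvec" (3), from world to camera coordinates, as OpenCV has them; the wrist camera has in their place "tool_from_camera" (4x4, takes a point from camera to tool coordinates, whose origin is the TCP and whose axes are the flange's). Camera axes: x right, y down, z forward; pixel columns grow to the right and rows downward; lengths in mm; the calibration is good to about 2 mm. A picture is of the moment at which its call begins: read the wrist's pose just before it. camera_model takes no time and is no camera call.
- r.job_done(): hands the job in; it is judged then, once.
The state is a dict: "time_s": time; "q": joint angles; "joint_velocities": joint speeds; "joint_torque": joint torques, N m; "position": TCP position; "orientation": TCP orientation; "force": force on the tool from outside, world axes, zero at the start; "wrist_torque": the same for the moment, N m; "opening": opening from 0.0 (shut) to 1.0 (fully open); "finger_force": force on a finger pad.
Only numpy, scipy, OpenCV 4.12 (cv2) and the standard library are available. Lean on these libraries where they do the work, as an engineer would, in place of code of your own. Each camera call takes 0.05 s, during which the arm holds its last target. There are 200 camera calls.

## Working session

There is one attempt and no reset: what is moved stays moved. The work goes in short steps, Python scripts to look and compute and a tool call to move; the robot and the scene stay as the last step left them, time stands still between calls to the robot, and variables do not carry over. Pictures are saved under pics/ and viewed, at most 10 in all, crops included, and the job is handed in when it is done.

Besides the shell and the picture viewer there is one more tool, called after "Emit:" as name(argument=value, ...) on one line, values as JSON. send_rows: Moves the arm, as the interface text tells. Shifts and turns lie within -1 to 1; 1 stands for 2.5 cm of shift or 4 degrees of turn. Its arguments: {"type":"object","properties":{"plan":{"type":"array"}},"required":["plan"]}

```bash
mkdir -p pics; ls; python3 - <<'E'
from cell import monitor,cams,r
import cv2,numpy as np
for n in("top","side"):
    p,d=cams.get_image(n); cv2.imwrite(f"pics/{n}0.png",p[:,:,::-1]); np.save(f"pics/{n}0.npy",d)
    print(n,cams.camera_model(n))
s=monitor.get_state();print(s,r.grip_depth)
E
```

```text
pics
top {'fx': 449.8924333012876, 'fy': 449.8924333012876, 'cx': 279.69214028799837, 'cy': 207.08868607199605, 'rvec': array([ 2.16478166, -2.18606989,  0.09806624]), 'tvec': array([  31.578101  ,  592.6080798 , 1266.54138447])}
side {'fx': 408.4310578915229, 'fy': 408.4310578915229, 'cx': 274.22369778172896, 'cy': 208.84303624393155, 'rvec': array([ 0.15942611, -2.85999683,  1.1983037 ]), 'tvec': array([ 620.14396815,  130.19436043, 1089.07962259])}
{'time_s': 0.1, 'q': array([ 1.15300643e+00,  3.14163702e-01, -4.79842809e-02,  1.21022284e+00,
       -1.70840825e-05,  1.57078907e+00]), 'joint_velocities': array([-0.00040999, -0.00364594,  0.00255319,  0.00083888,  0.00071326,
        0.00015691]), 'joint_torque': array([ 1.71685128e-04, -5.40764773e+01,  3.40542626e+01,  1.11706488e-02,
        1.80774913e-05,  5.69551361e-06]), 'position': array([243.23303165, 547.90163364, 230.51348926]), 'orientation': array([-1.54905103e-04,  2.07375377e-01,  9.78261127e-01, -7.71904366e-04]), 'force': array([1.20013634, 0.34097598, 0.26452809]), 'wrist_torque': array([ 0.01573354, -0.01456901,  0.03076491]), 'finger_force': 0.0, 'opening': 1.0023152657125363} -18.700000000000003
```

View pics/top0.png

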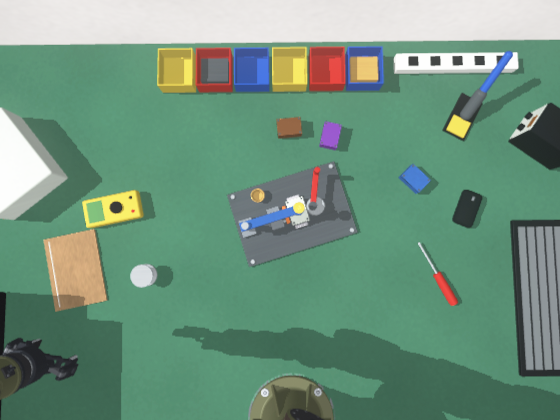

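View pics/side0.png

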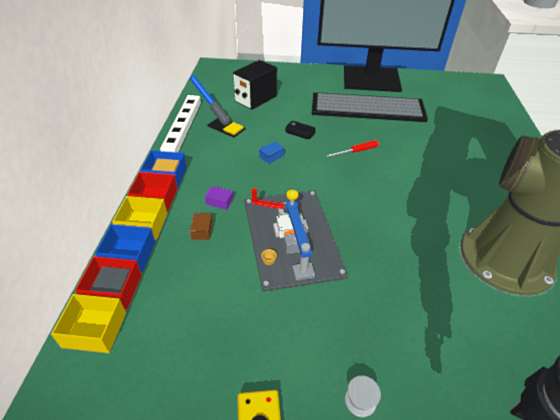

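The top view shows the fixture at about (293,213). Its +y runs left to the column (245,226), the cam is at (316,206), the red lever's post at (317,171) and the yellow knob at (299,208). The brown (289,127) and purple (331,135) blocks and the blue spare (415,179) are look-alikes. The white case under the gauge, at (298,212) on the plate, is the one meant. I'll confirm that in an enlarged crop.

```bash
cat > h.py <<'E'
import cv2,numpy as np
from cell import monitor,cams,r
def at(name,u,v,z):
    "pixel -> world point on plane of height z"
    m=cams.camera_model(name);R=cv2.Rodrigues(np.array(m['rvec']))[0];C=-R.T@m['tvec']
    d=R.T@np.array([(u-m['cx'])/m['fx'],(v-m['cy'])/m['fy'],1]);return C+d*(z-C[2])/d[2]
def proj(name,P):
    m=cams.camera_model(name);K=np.array([[m['fx'],0,m['cx']],[0,m['fy'],m['cy']],[0,0,1]])
    return cv2.projectPoints(np.float64(P).reshape(-1,1,3),np.array(m['rvec']),np.array(m['tvec']),K,None)[0][:,0]
E
python3 - <<'E'
import cv2
p=cv2.imread("pics/top0.png")[155:275,220:370]
cv2.imwrite("pics/crop1.png",cv2.resize(p,None,fx=5,fy=5,interpolation=cv2.INTER_CUBIC))
E
```

```text
(no output)
```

View pics/crop1.png

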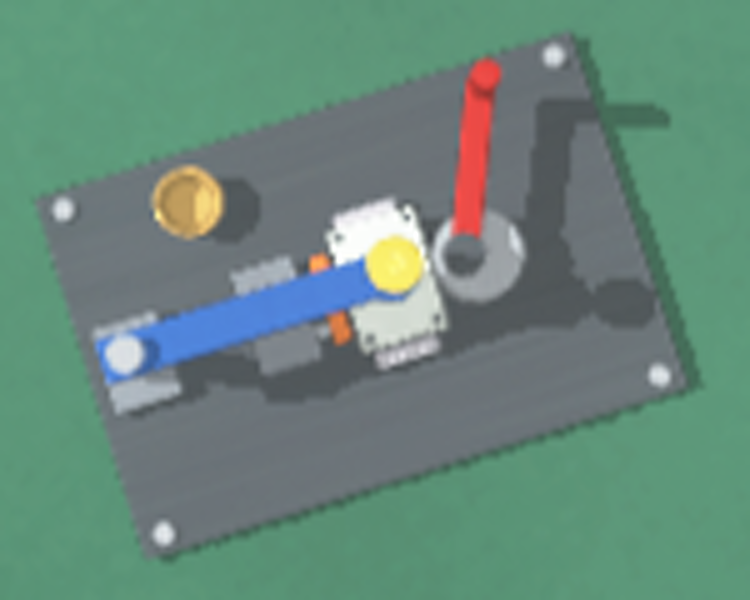

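The crop shows the white case at (385,280) under the yellow knob at (395,262), the cam at (478,255) and the red post top at (485,73). The plate corners are at (38,200), (572,35), (697,388) and (150,558).

```bash
cat >> h.py <<'E'
def c1(a,b,z): return at("top",220+(a+.5)/5-.5,155+(b+.5)/5-.5,z)
E
python3 - <<'E'
from h import *
# fixture corners: (x,y) ; +x is up in world? check handedness: +y left in image
pix=[(38,200),(572,35),(697,388),(150,558)]
W=np.array([c1(a,b,12)[:2] for a,b in pix])
print(W.round(1))
L=np.array([(110,180),(110,-150),(-110,-150),(-110,180)])
# rigid fit
lm,wm=L.mean(0),W.mean(0)
U,S,Vt=np.linalg.svd((L-lm).T@(W-wm));R=(U@Vt).T
print("det",np.linalg.det(R),"yaw",np.degrees(np.arctan2(R[1,0],R[0,0])))
t=wm-R@lm; print("origin",t, "res",(L@R.T+t-W).round(1))
piv=R@[0,-45]+t
print("pivot",piv)
k=c1(395,262,150);p=c1(485,73,105);print("knob",k,"post",p, "dist",np.linalg.norm(p[:2]-piv))
v=R.T@(p[:2]-piv);print("post in fixture",v,"lever t",-0.25-np.arctan2(v[1],v[0]))
for t_ in (0,.5,1,1.5,2,2.5): 
    a=-.25-t_; print(t_,(piv+R@(95*np.array([np.cos(a),np.sin(a)]))).round(0), 26-9*np.cos(t_))
c=c1(127,352,117);print("column",c,R.T@(c[:2]-t))
E
```

```text
[[ 632.3  178.4]
 [ 726.6 -134.9]
 [ 519.  -202.9]
 [ 424.5  113.9]]
det 0.9999999999999998 yaw 16.998317617908583
origin [580.00404647 -25.71506851] res [[ 0.3  0.2]
 [ 2.4 -2.1]
 [-0.4  1.6]
 [-2.3  0.4]]
pivot [593.15950957 -68.74916883]
knob [581.51664805 -23.29525219 150.        ] post [688.3224342  -75.58190817 105.        ] dist 95.40790612793431
post in fixture [ 89.00806656 -34.35451409] lever t 0.11835404019421986
0 [688. -64.] 17.0
0.5 [ 679. -110.] 18.101756942986647
1 [ 648. -146.] 21.13727924718674
1.5 [ 604. -163.] 25.363365184990673
2 [ 558. -157.] 29.745321528924283
2.5 [ 520. -129.] 33.210292539922406
column [537.75183263 118.69425806 117.        ] [  1.81079019 150.45273082]
```

```bash
python3 - <<'E'
from h import *
m=cams.camera_model("wrist");print({k:(np.round(v,3).tolist()) for k,v in m.items()})
E
```

```text
{'fx': 297.306, 'fy': 297.306, 'cx': 282.07, 'cy': 206.429, 'tool_from_camera': [[0.0, -0.956, -0.295, 75.516], [1.0, 0.0, 0.0, 0.717], [0.0, -0.295, 0.956, -143.09], [0.0, 0.0, 0.0, 1.0]]}
```

Emit:
send_rows(plan=[-1,-0.56,0,0,0,-1,-0.56,0,0,0,-1,-0.56,0,0,0,-1,-0.56,0,0,0,-1,-0.56,0,0,0,-1,-0.56,0,0,0,-1,-0.56,0,0,0,-1,-0.56,0,0,0,-1,-0.56,0,0,0,-1,-0.56,0,0,0])

```text
time_s: 1.1
position: [415.5, 317.8, 231.0]
orientation: [-0.0, 0.207, 0.978, -0.0]
force: [0.5, 0.3, 0.2]
opening: 1.001
finger_force: 0.0
```

Emit:
send_rows(plan=[-1,-0.56,0,0,80,-1,-0.56,0,0,80,-1,-0.56,0,0,80,-1,-0.56,0,0,80,-1,-0.56,0,0,80,-1,-0.56,0,0,80,-1,-0.56,0,0,80,-1,-0.56,0,0,120,-1,-0.56,0,0,130,-1,-0.56,0,0,140])

```text
time_s: 2.1
position: [587.1, 88.5, 230.9]
orientation: [-0.0, 0.207, 0.978, -0.0]
force: [0.1, 0.4, 0.7]
opening: 0.45
finger_force: 0.0
```

Emit:
send_rows(plan=[-0.95,-0.56,0,0,150,-0.95,-0.56,0,0,150,-0.95,-0.56,0.4,0,150,-0.95,-0.56,0.6,0,150,0,0,0.5,-1,150,0,0,0.5,-1,150,0,0,0,-1,150,0,0,0,-1,150,0,0,0,-1,150,0,0,0,0,150])

```text
time_s: 3.1
position: [650.6, -0.2, 180.7]
orientation: [-0.001, 0.034, 0.999, -0.0]
force: [0.4, -0.6, -0.7]
opening: 0.409
finger_force: 0.0
```

```bash
cat >> h.py <<'E'
from scipy.spatial.transform import Rotation as Ro
import pickle
def shot(name):
    s=monitor.get_state();p,d=cams.get_image("wrist");m=cams.camera_model("wrist")
    cv2.imwrite(f"pics/{name}.png",p[:,:,::-1]);w,x,y,z=s['orientation']
    T=np.eye(4);T[:3,:3]=Ro.from_quat([x,y,z,w]).as_matrix();T[:3,3]=s['position']
    pickle.dump((T@np.array(m['tool_from_camera']),m['fx'],m['cx'],m['cy'],d),open(f"pics/{name}.pkl","wb"));return s
def wat(name,u,v,z):
    T,f,cx,cy,_=pickle.load(open(f"pics/{name}.pkl","rb"));d=T[:3,:3]@np.array([(u-cx)/f,(v-cy)/f,1]);return T[:3,3]+d*(z-T[2,3])/d[2]
Th=np.radians(17.0);FR=np.array([[np.cos(Th),-np.sin(Th)],[np.sin(Th),np.cos(Th)]]);FO=np.array([580.,-25.7])
def fix(P): return FR.T@(np.asarray(P)[:2]-FO)
E
python3 - <<'E'
from h import *
s=shot("w1");print(s['time_s'],s['position'],s['orientation'],s['force'],s['opening'],s['q'])
p=cv2.imread("pics/w1.png");cv2.imwrite("pics/w1b.png",cv2.resize(p,(800,600),interpolation=cv2.INTER_CUBIC))
E
```

```text
3.1 [ 6.50577665e+02 -1.70987451e-01  1.80701620e+02] [-5.36738147e-04  3.42883364e-02  9.99411838e-01 -1.48099870e-05] [ 0.35012504 -0.63758156 -0.65481347] 0.40891313899990306 [-2.66343286e-04  4.31817973e-01  6.68523004e-03  1.14673745e+00
  6.91914780e-06  6.83237803e-02]
```

View pics/w1b.png

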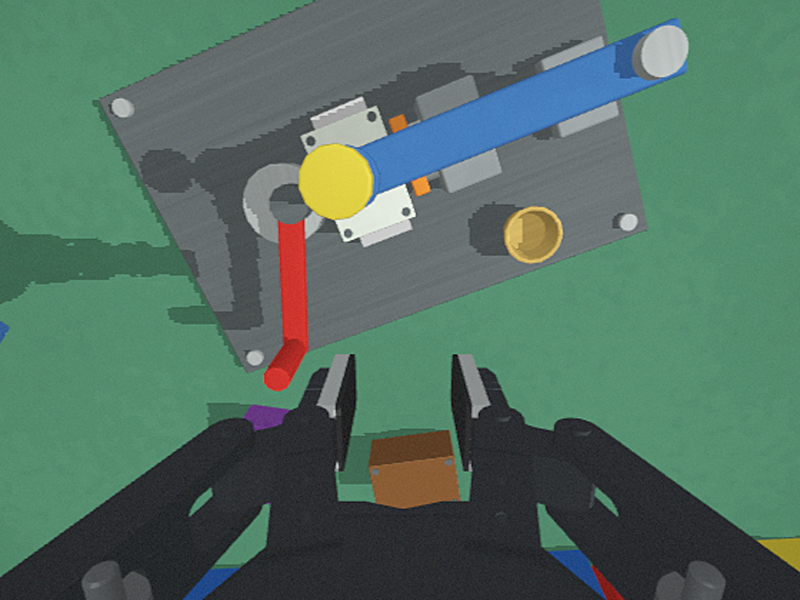

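The wrist view shows the cam ring at (285,203), the post from (293,345) to (275,378), the knob at (336,181) and the case around (360,170). Orange jaw bits show at (400,123) and (421,186), with the grey stop behind. Next I'll measure the gap between jaw and case.

```bash
python3 - <<'E'
from h import *
p=cv2.imread("pics/w1.png");T,f,cx,cy,d=pickle.load(open("pics/w1.pkl","rb"))
def world(u,v):
    z=d[v,u];return (T@np.array([(u-cx)/f*z,(v-cy)/f*z,z,1]))[:3]
hsv=cv2.cvtColor(p,cv2.COLOR_BGR2HSV)
def pts(m,lab):
    Q=[(*fix(w),w[2]) for v,u in np.argwhere(m) if d[v,u]>0 for w in[world(u,v)]]
    Q=np.array(Q);print(lab,len(Q),"z med",np.median(Q[:,2]));return Q
roi=np.zeros(d.shape,bool);roi[60:180,200:320]=1
O=pts(roi&(hsv[...,0]>5)&(hsv[...,0]<16)&(hsv[...,1]>150),"orange")
print(np.percentile(O,[2,10,50,90,98],axis=0).round(1))
W=pts(roi&(hsv[...,1]<45)&(hsv[...,2]>170),"white")
W=W[(abs(W[:,2]-48)<4)];print(np.percentile(W,[1,5,50,95,99],axis=0).round(1))
for z in(48,):
  for n,(u,v) in dict(knob=(336,181)).items(): print(n,wat("w1",u*.7,v*.7,150),fix(wat("w1",u*.7,v*.7,150)))
w=wat("w1",276*.7,379*.7,105);print("post",w,fix(w)-[0,-45],np.hypot(*(fix(w)-[0,-45])))
for a,b in((122,107),(255,358),(628,221)):print("screw",fix(wat("w1",a*.7,b*.7,14)))
c=p[70:150,200:320];cv2.imwrite("pics/w1c.png",cv2.resize(c,None,fx=6,fy=6,interpolation=cv2.INTER_CUBIC))
E
```

```text
orange 150 z med 42.77696685916223
[[-24.5  32.3  12.6]
 [-22.1  32.7  41.3]
 [-17.8  36.6  42.8]
 [ 23.6  41.1  43.8]
 [ 26.1  41.9  44.4]]
white 2411 z med 48.314123224322884
[[-32.4 -40.7  44.4]
 [-31.2 -21.8  46.3]
 [ 18.3   7.2  48.5]
 [ 35.3  26.1  49.7]
 [ 36.7  27.6  50.2]]
knob [580.14985384 -21.10050089 150.        ] [1.48806933 4.35470985]
post [688.19565671 -74.99777707 105.        ] [ 89.05474597 -33.77704727] 95.24514004285896
screw [ -96.79242686 -131.90011158]
screw [ 101.07015523 -132.05829975]
screw [ 99.84988464 169.60396854]
```

View pics/w1c.png

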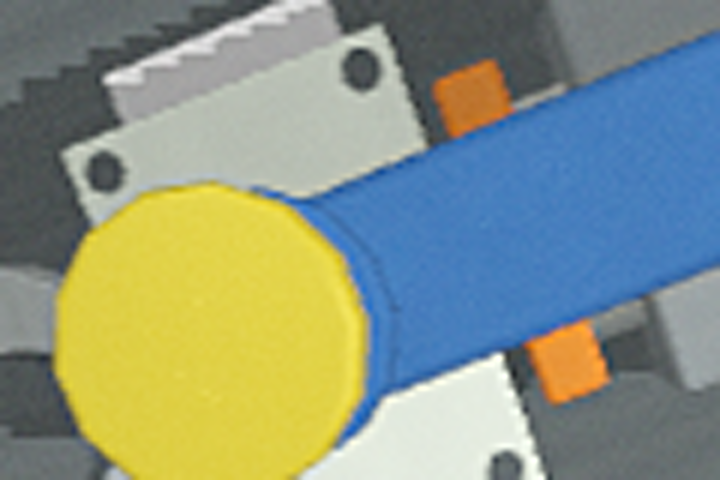

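```bash
python3 - <<'E'
from h import *
g=lambda a,b,z:fix(wat("w1",200+(a+.5)/6-.5,70+(b+.5)/6-.5,z)).round(2)
for l in [(383,28),(428,143),(502,355),(543,465)]:print("case+y",g(*l,48))
for l in [(63,152),(95,222)]:print("case-y",g(*l,48))
for l in [(434,85),(455,137),(527,347),(553,403)]:print("jaw",g(*l,43))
for l in [(490,60),(513,107),(590,320),(609,382)]:print("jawback",g(*l,43))
E
```

```text
case+y [-31.77  28.34]
case+y [-15.22  28.69]
case+y [16.4  28.12]
case+y [33.81 28.18]
case-y [-32.98 -21.22]
case-y [-22.56 -20.92]
jaw [-22.66  32.38]
jaw [-14.94  32.66]
jaw [16.86 32.04]
jaw [26.08 32.84]
jawback [-22.89  41.23]
jawback [-15.74  42.1 ]
jawback [16.57 42.35]
jawback [26.2  41.94]
```

Emit:
send_rows(plan=[-0.57,-0.96,0,0,150,-0.57,-0.96,0,0,150,-0.57,-0.96,0,0,150,0,0,0.8,0,150,0,0,0.8,0,150,0,0,0.8,0,150,0,0,0.8,0,150,0,0,0.8,0,150,0,0,0.35,0,150,0,0,0,0,150])

```text
time_s: 4.15
position: [687.3, -74.8, 70.9]
orientation: [-0.002, 0.035, 0.999, 0.0]
force: [-0.9, -0.2, 0.0]
opening: 0.409
finger_force: 0.0
```

```bash
python3 - <<'E'
from h import *
s=shot("w2");print(s['time_s'],s['position'],s['orientation'],s['force'],s['opening'],s['q'])
E
```

```text
4.15 [687.33839733 -74.75419292  70.9032271 ] [-1.53207037e-03  3.47789871e-02  9.99393849e-01  9.86043369e-05] [-0.94736402 -0.19294531  0.01156539] 0.4085747581436843 [-1.08319525e-01  5.79711303e-01 -1.75466722e-02  9.76608701e-01
 -2.84381599e-05 -3.87473948e-02]
```

View pics/w2.png

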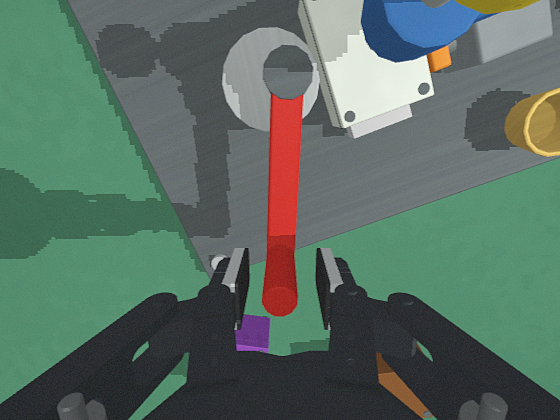

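Emit:
send_rows(plan=[0,0,0,0,180,0,0,0,0,180,0.01,-0.265,0,1,180,0.01,-0.265,0,1,180,0.01,-0.265,0,1,180,0.01,-0.265,0,1,180,0.01,-0.265,0,1,180,0.01,-0.265,0,1,180,0.01,-0.265,0,1,180,0.01,-0.265,0,1,180])

```text
time_s: 5.2
position: [671.2, -123.3, 73.6]
orientation: [0.001, 0.31, 0.951, 0.001]
force: [0.3, 4.2, -0.2]
opening: 0.295
finger_force: 1.3
```

```bash
cat >> h.py <<'E'
PIV=np.array([593.2,-68.7])
def lev():
    s=monitor.get_state();v=FR.T@(s['position'][:2]-PIV);w,x,y,z=s['orientation']
    R=Ro.from_quat([x,y,z,w]).as_matrix();F=R.T@s['force'];gap=(s['opening']*85-16)/2
    t=-.25-np.arctan2(v[1],v[0]);ty=np.arctan2(R[1,0],R[0,0]);a=t-gap/95
    print("t",round(s['time_s'],2),"r",np.hypot(*v).round(1),"tool ang",round(t,3),"lever~",round(a,3),"reach",(26-9*np.cos(a)).round(2),"Ftool",F.round(1),"gap",round(gap,1),"yaw err",np.degrees(((np.arctan2(v[1],v[0])+Th+np.pi)-ty+np.pi)%(2*np.pi)-np.pi).round(1),"z",s['position'][2].round(1))
E
python3 -c "
from h import *
lev()"
```

```text
t 5.2 r 95.2 tool ang 0.658 lever~ 0.61 reach 18.62 Ftool [2.3 3.6 0.2] gap 4.6 yaw err 1.1 z 73.6
```

Emit:
send_rows(plan=[0.01,-0.265,0,1,180,0.01,-0.265,0,1,180,0.01,-0.265,0,1,180,0.01,-0.265,0,1,180,0.01,-0.265,0,1,180,0.01,-0.265,0,1,180,0.005,-0.13,0,0.5,180])

```text
time_s: 5.9
position: [639.1, -151.6, 73.7]
orientation: [0.001, 0.515, 0.857, 0.001]
force: [0.9, 2.9, -1.4]
opening: 0.294
finger_force: 1.2
```

```bash
python3 -c "
from h import *
lev()"
```

```text
t 5.9 r 94.7 tool ang 1.112 lever~ 1.064 reach 21.64 Ftool [2.2 2.2 1.4] gap 4.5 yaw err 1.0 z 73.7
```

Emit:
send_rows(plan=[0.005,-0.13,0,0.5,180,0.005,-0.13,0,0.5,180])

```text
time_s: 6.1
position: [633.6, -154.1, 73.7]
orientation: [0.001, 0.545, 0.839, 0.001]
force: [1.8, 1.9, -0.6]
opening: 0.295
finger_force: 1.3
```

```bash
python3 -c "
from h import *
lev()"
```

```text
t 6.1 r 94.5 tool ang 1.176 lever~ 1.128 reach 22.15 Ftool [1.  2.4 0.6] gap 4.5 yaw err 1.3 z 73.7
```

Emit:
send_rows(plan=[0.005,-0.13,0,0.5,180,0.005,-0.13,0,0.5,180])

```text
time_s: 6.3
position: [627.6, -156.6, 73.7]
orientation: [0.001, 0.574, 0.819, 0.001]
force: [2.0, 2.0, -0.2]
opening: 0.296
finger_force: 1.3
```

```bash
python3 -c "
from h import *
lev()"
```

```text
t 6.3 r 94.4 tool ang 1.244 lever~ 1.196 reach 22.7 Ftool [1.2 2.6 0.2] gap 4.6 yaw err 1.4 z 73.7
```

Emit:
send_rows(plan=[0.005,-0.13,0,0.5,180,0.005,-0.13,0,0.5,180])

```text
time_s: 6.5
position: [621.5, -158.6, 73.7]
orientation: [0.001, 0.602, 0.799, 0.001]
force: [2.2, 1.3, -1.3]
opening: 0.292
finger_force: 1.3
```

Emit:
send_rows(plan=[0.005,-0.13,0,0.5,180,0.005,-0.13,0,0.5,180])

```text
time_s: 6.7
position: [615.6, -160.1, 73.7]
orientation: [0.001, 0.629, 0.777, 0.001]
force: [3.1, 1.1, -2.0]
opening: 0.293
finger_force: 2.0
```

```bash
python3 -c "
from h import *
lev()"
```

```text
t 6.7 r 94.1 tool ang 1.378 lever~ 1.331 reach 23.86 Ftool [0.5 3.3 2.1] gap 4.4 yaw err 1.8 z 73.7
```

Emit:
send_rows(plan=[0.005,-0.13,0,0.5,180,0.005,-0.13,0,0.5,180])

```text
time_s: 6.9
position: [609.4, -161.2, 73.7]
orientation: [0.001, 0.656, 0.755, 0.001]
force: [3.6, 0.7, -3.2]
opening: 0.294
finger_force: 2.2
```

Emit:
send_rows(plan=[0.005,-0.13,0,0.5,180,0.005,-0.13,0,0.5,180])

```text
time_s: 7.1
position: [603.1, -162.0, 73.8]
orientation: [0.002, 0.682, 0.731, 0.001]
force: [5.6, 0.6, -3.9]
opening: 0.298
finger_force: 2.4
```

```bash
python3 -c "
from h import *
lev()"
```

```text
t 7.1 r 93.8 tool ang 1.512 lever~ 1.463 reach 25.03 Ftool [0.2 5.6 4. ] gap 4.7 yaw err 2.0 z 73.8
```

Emit:
send_rows(plan=[0.005,-0.13,0,0.5,180,0.005,-0.13,0,0.5,180,0.005,-0.13,0,0.5,180])

```text
time_s: 7.4
position: [593.5, -162.3, 73.8]
orientation: [0.002, 0.719, 0.695, 0.001]
force: [4.9, -0.1, -4.0]
opening: 0.294
finger_force: 2.7
```

```bash
python3 -c "
from h import *
lev()"
```

```text
t 7.4 r 93.6 tool ang 1.614 lever~ 1.567 reach 25.96 Ftool [0.1 4.9 4. ] gap 4.5 yaw err 2.2 z 73.8
```

Emit:
send_rows(plan=[0,0.18,0,0,150,0,0,0,0,150,0,0,0,0,150,0,0,-0.8,0,150,0,0,-0.8,0,150,0,0,-0.8,0,150,0,0,-0.8,0,150,0,0,-0.8,0,150,0,0,0,0,150])

```text
time_s: 8.3
position: [597.5, -162.5, 175.7]
orientation: [0.002, 0.719, 0.695, 0.001]
force: [0.4, -0.4, -0.8]
opening: 0.415
finger_force: 0.0
```

```bash
python3 - <<'E'
from h import *
lev();s=shot("w3");print(s['position'],s['orientation'],s['q'])
p=cv2.imread("pics/w3.png");cv2.imwrite("pics/w3b.png",cv2.resize(p,(800,600),interpolation=cv2.INTER_CUBIC))
E
```

```text
t 8.3 r 93.9 tool ang 1.572 lever~ 1.47 reach 25.1 Ftool [-0.4  0.5  0.8] gap 9.6 yaw err 4.6 z 175.7
[ 597.51531528 -162.5296612   175.70911972] [0.00213536 0.71885336 0.69515735 0.00124285] [-2.65558499e-01  3.70902347e-01 -9.46710816e-02  1.10028169e+00
 -4.69065464e-05  1.33875060e+00]
```

View pics/w3b.png

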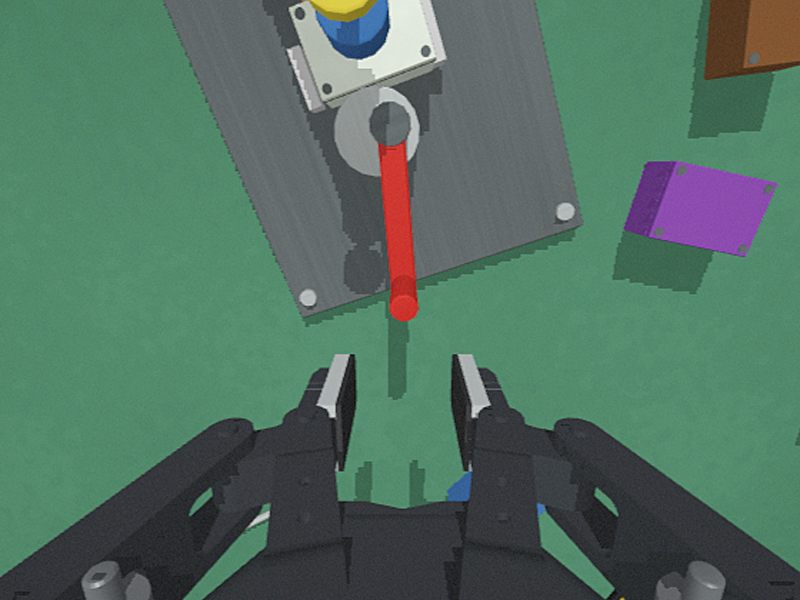

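Emit:
send_rows(plan=[0.9,-0.32,-0.05,0,255,0.9,-0.32,-0.05,0,255,0.9,-0.32,-0.05,0,255,0.9,-0.32,0,0,255,0,0,0,0,255,0,0,0,0,255])

```text
time_s: 8.95
position: [566.2, -70.8, 175.4]
orientation: [-0.0, 0.719, 0.695, -0.001]
force: [0.0, 0.3, -0.0]
opening: -0.004
finger_force: 0.0
```

```bash
python3 - <<'E'
from h import *
w=wat("w3",403*.7,307*.7,105);v=FR.T@(w[:2]-PIV);print("post",w,np.hypot(*v),"t",-.25-np.arctan2(v[1],v[0]))
s=shot("w4");print(s['time_s'],s['position'],s['force'],s['opening'])
p=cv2.imread("pics/w4.png")[40:220,160:400];cv2.imwrite("pics/w4b.png",cv2.resize(p,(800,600),interpolation=cv2.INTER_CUBIC))
E
```

```text
post [ 597.96003735 -159.31365604  105.        ] 90.73859496584937 t 1.5650194143285134
8.95 [566.24712483 -70.79261914 175.42126624] [ 0.02423044  0.25481907 -0.03039357] -0.003963996180564779
```

View pics/w4b.png

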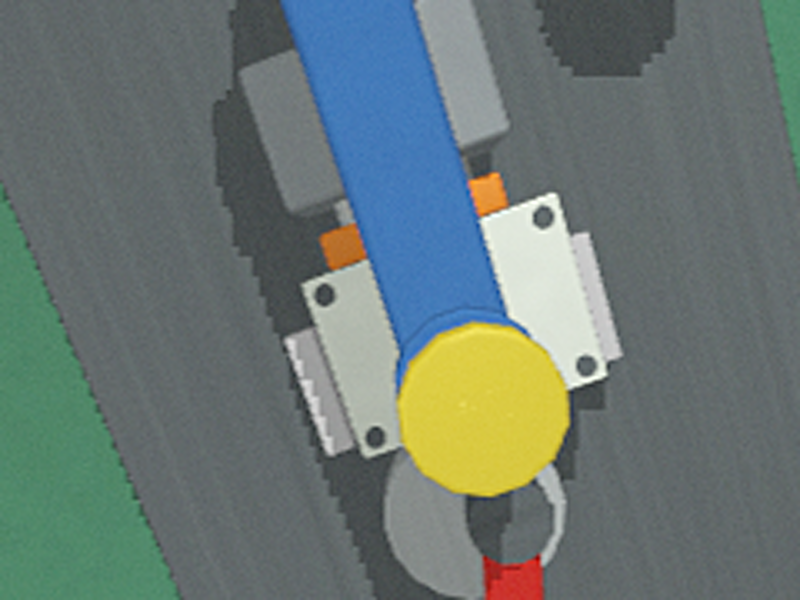

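The case now touches the jaw. To find how far the jaw gave, I'll compare the jaw-to-stop distance before and after.

```bash
python3 - <<'E'
from h import *
T,f,cx,cy,d=pickle.load(open("pics/w4.pkl","rb"))
def dep(u,v):
    z=d[int(round(v)),int(round(u))];return (T@np.array([(u-cx)/f*z,(v-cy)/f*z,z,1]))[2]
q=lambda a,b:(160+(a+.5)*.3-.5,40+(b+.5)*.3-.5)
for a,b in((285,130),(460,80),(345,245),(485,195)):print("z",dep(*q(a,b)).round(1))
zs=(dep(*q(285,130))+dep(*q(460,80)))/2
o=lambda a,b:(200+(a+.5)/6-.5,70+(b+.5)/6-.5)
print("before stop front",[fix(wat("w1",*o(*k),zs)).round(1) for k in((545,20),(572,85),(650,300),(692,388))])
print("after stop front",[fix(wat("w4",*q(*k),zs)).round(1) for k in((291,214),(340,198),(467,150),(508,130))])
print("after jaw back",[fix(wat("w4",*q(*k),43)).round(1) for k in((320,237),(357,223),(470,182),(500,173))])
print("after jaw front",[fix(wat("w4",*q(*k),43)).round(1) for k in((330,270),(367,258),(482,216),(507,207))])
print("after case +y",[fix(wat("w4",*q(*k),48)).round(1) for k in((303,283),(367,262),(483,219),(555,193))])
print("after case -y",[fix(wat("w4",*q(*k),48)).round(1) for k in((367,457),(606,377))])
k=wat("w4",*q(485,409),150);print("knob",k,fix(k))
E
```

```text
z 51.2
z 51.6
z 43.2
z 43.0
before stop front [array([-24.2,  50. ]), array([-14.8,  50.6]), array([16.7, 51.2]), array([30.8, 52.9])]
after stop front [array([-27.3,  50.8]), array([-14.2,  50.4]), array([19.8, 50.8]), array([30.9, 51.9])]
after jaw back [array([-22.9,  43.5]), array([-12.5,  43.7]), array([18.8, 43.7]), array([26.9, 43.3])]
after jaw front [array([-23.3,  34.8]), array([-12.9,  34.5]), array([19.2, 34.7]), array([26.1, 34.7])]
after case +y [array([-30.8,  34. ]), array([-13.1,  33.5]), array([18.9, 33.9]), array([38.3, 33.9])]
after case -y [array([-30.4, -15.3]), array([ 38.1, -15.5])]
knob [580.87555783 -21.09300521 150.        ] [2.18425504 4.14970269]
```

Estimates of the give range from 1.5 to 2.5 mm. I'll swing the lever about 0.045 rad (0.4 mm) further so it sits safely in the good band.

Emit:
send_rows(plan=[-0.9,0.35,0,0,150,-0.9,0.35,0,0,150,-0.9,0.35,0,0,150,-0.92,0.35,0,0,150,0,0,0.8,0,150,0,0,0.8,0,150,0,0,0.8,0,150,0,0,0.8,0,150,0,0,0.85,0,150,0,0,0,0,150])

```text
time_s: 10.0
position: [596.1, -163.1, 71.5]
orientation: [-0.002, 0.719, 0.695, -0.002]
force: [-0.6, -0.2, 0.6]
opening: 0.406
finger_force: 0.0
```

Emit:
send_rows(plan=[0,0,0,0,180,0,0,0,0,180,0,-0.1,0,0.2,180,0,-0.1,0,0.2,180,0,0,0,0,180])

```text
time_s: 10.5
position: [593.6, -162.5, 75.7]
orientation: [0.0, 0.729, 0.685, 0.0]
force: [-0.6, 0.1, -0.2]
opening: 0.293
finger_force: 0.0
```

```bash
python3 -c "
from h import *
lev()"
```

```text
t 10.5 r 93.8 tool ang 1.614 lever~ 1.567 reach 25.97 Ftool [ 0.  -0.6  0.2] gap 4.4 yaw err 3.8 z 75.7
```

Emit:
send_rows(plan=[0,-0.09,0,0,180,0,-0.09,0,0,180])

```text
time_s: 10.7
position: [591.0, -162.7, 75.7]
orientation: [0.002, 0.729, 0.685, 0.001]
force: [5.6, -2.8, -3.0]
opening: 0.293
finger_force: 2.8
```

```bash
python3 -c "
from h import *
lev()"
```

```text
t 10.7 r 94.0 tool ang 1.641 lever~ 1.594 reach 26.21 Ftool [-2.4  5.8  3.1] gap 4.5 yaw err 2.2 z 75.7
```

Emit:
send_rows(plan=[0,-0.08,0,0,180,0,0,0,0,180])

```text
time_s: 10.9
position: [588.7, -162.9, 75.7]
orientation: [0.002, 0.729, 0.685, 0.001]
force: [5.5, -2.1, -0.5]
opening: 0.293
finger_force: 2.3
```

```bash
python3 -c "
from h import *
lev()"
```

```text
t 10.9 r 94.3 tool ang 1.665 lever~ 1.618 reach 26.42 Ftool [-1.8  5.6  0.5] gap 4.5 yaw err 0.8 z 75.7
```

Emit:
send_rows(plan=[0,0.2,0,0,150,0,0,0,0,150,0,0,0,0,150,0,0,-0.8,0,150,0,0,-0.8,0,150,0,0,-0.8,0,150,0,0,-0.8,0,150,0,0,-0.8,0,150,0,0,-0.2,0,255,0,0,0,0,255])

```text
time_s: 11.9
position: [592.5, -162.4, 180.6]
orientation: [0.001, 0.729, 0.685, 0.0]
force: [-0.3, -0.4, 0.4]
opening: 0.082
finger_force: 0.0
```

```bash
python3 -c "
from h import *
lev();s=monitor.get_state();print(s['position'],s['orientation'],s['force'])
w,x,y,z=s['orientation'];R=Ro.from_quat([x,y,z,w]).as_matrix()
print(R.T@(np.array([581,-22,175])-s['position'])/25)"
```

```text
t 11.9 r 93.7 tool ang 1.624 lever~ 1.672 reach 26.91 Ftool [-0.4 -0.2 -0.4] gap -4.5 yaw err 3.1 z 180.6
[ 592.5497074  -162.42729207  180.60223144] [5.65989389e-04 7.28581145e-01 6.84959179e-01 3.42682918e-04] [-0.271415   -0.35053008  0.42495879]
[ 5.57797768 -0.80775547  0.22150446]
```

Emit:
send_rows(plan=[0.93,-0.13,0,0,255,0.93,-0.13,0,0,255,0.93,-0.13,0,0,255,0.93,-0.13,0,0,255,0.93,-0.13,0,0,255,0.9,-0.13,0,0,255,0,0,0.5,0,255,0,0,0.4,0,255,0,0,0,0,255])

```text
time_s: 12.8
position: [579.3, -23.2, 154.6]
orientation: [-0.002, 0.729, 0.685, -0.002]
force: [0.1, -0.5, -0.2]
opening: 0.001
finger_force: 0.0
```

Emit:
send_rows(plan=[0,0,0.2,0,255,0,0,0.2,0,255,0,0,0.2,0,255,0,0,0,0,255])

```text
time_s: 13.2
position: [581.3, -23.4, 142.2]
orientation: [0.0, 0.729, 0.685, -0.0]
force: [-0.2, -2.2, 3.8]
opening: 0.002
finger_force: 1.3
```

```bash
python3 - <<'E'
from h import *
s=monitor.get_state();print(s['position'],s['force'])
p,d=cams.get_image("side");cv2.imwrite("pics/s2.png",cv2.resize(p[150:300,210:360,::-1],(600,600),interpolation=cv2.INTER_CUBIC))
E
```

```text
[581.25658281 -23.35019644 142.16485047] [-0.17224549 -2.17925211  3.7682486 ]
```

View pics/s2.png

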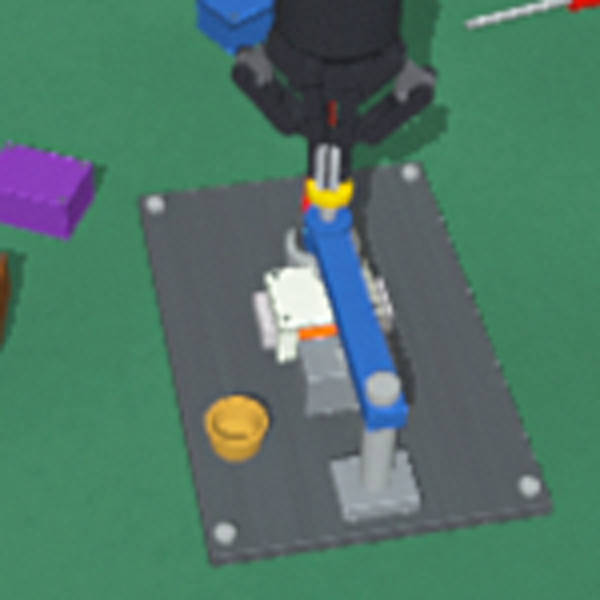

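The shut fingers press on the yellow knob at (330,185). I'll carry on down gently.

Emit:
send_rows(plan=[0,0,0.14,0,255,0,0,0.14,0,255,0,0,0,0,255])

```text
time_s: 13.55
position: [581.5, -22.9, 135.4]
orientation: [0.0, 0.729, 0.685, 0.0]
force: [-0.5, -2.5, 3.4]
opening: 0.002
finger_force: 1.7
```

Emit:
send_rows(plan=[0,0,0.06,0,255,0,0,0,0,255])

```text
time_s: 13.75
position: [581.5, -22.8, 134.1]
orientation: [0.0, 0.729, 0.685, 0.0]
force: [0.4, -2.8, 4.2]
opening: -0.002
finger_force: 1.8
```

Emit:
send_rows(plan=[0,0,0.04,0,255,0,0,0,0,255])

```text
time_s: 13.95
position: [581.5, -22.7, 133.1]
orientation: [0.0, 0.729, 0.685, 0.0]
force: [0.6, -2.6, 3.0]
opening: -0.003
finger_force: 1.8
```

Emit:
send_rows(plan=[0,0,0.04,0,255,0,0,0,0,255])

```text
time_s: 14.15
position: [581.5, -22.7, 132.2]
orientation: [0.0, 0.729, 0.685, 0.0]
force: [0.1, -2.6, 3.8]
opening: -0.002
finger_force: 2.0
```

Emit:
send_rows(plan=[0,0,0.03,0,255,0,0,0,0,255])

```text
time_s: 14.35
position: [581.6, -22.7, 132.1]
orientation: [0.0, 0.729, 0.685, 0.0]
force: [-2.3, -2.3, 9.0]
opening: -0.0
finger_force: 4.5
```

Emit:
send_rows(plan=[0,0,0.02,0,255,0,0,0,0,255])

```text
time_s: 14.55
position: [581.6, -22.7, 132.1]
orientation: [0.0, 0.729, 0.685, 0.0]
force: [-2.3, -2.7, 11.6]
opening: 0.002
finger_force: 6.1
```

The foot is on the case with about 7 N above the spring force, which is light. I'll hold it for over a second.

Emit:
send_rows(plan=[0,0,0,0,255,0,0,0,0,255,0,0,0,0,255,0,0,0,0,255,0,0,0,0,255,0,0,0,0,255,0,0,0,0,255,0,0,0,0,255,0,0,0,0,255,0,0,0,0,255])

```text
time_s: 15.55
position: [581.6, -22.7, 132.1]
orientation: [0.001, 0.729, 0.685, 0.0]
force: [-2.6, -3.4, 11.1]
opening: 0.002
finger_force: 6.0
```

Emit:
send_rows(plan=[0,0,0,0,255,0,0,0,0,255,0,0,0,0,255,0,0,-0.1,0,255,0,0,-0.2,0,255,0,0,-0.3,0,255,0,0,-0.4,0,255,0,0,-0.8,0,255,0,0,-0.8,0,255,0,0,-0.4,0,255])

```text
time_s: 16.55
position: [581.5, -22.2, 207.5]
orientation: [0.0, 0.728, 0.685, 0.001]
force: [0.2, 0.4, 0.4]
opening: -0.001
finger_force: 0.0
```

Emit:
send_rows(plan=[-0.8,0,-0.5,0,255,-0.8,0,-0.5,0,255,-0.8,0,0,0,255,-0.5,0,0,0,255,0,0,0,0,255])

```text
time_s: 17.05
position: [576.2, -96.0, 230.2]
orientation: [-0.001, 0.729, 0.684, -0.0]
force: [0.4, -0.3, 0.1]
opening: 0.002
finger_force: 0.0
```

```bash
python3 - <<'E'
from h import *
s=shot("w5");print(s['time_s'],s['position'],s['force'])
p=cv2.imread("pics/w5.png");cv2.imwrite("pics/w5b.png",cv2.resize(p,(800,600),interpolation=cv2.INTER_CUBIC))
E
```

```text
17.05 [576.20884083 -95.97761173 230.24934701] [ 0.42595305 -0.29790478  0.12826904]
```

View pics/w5b.png

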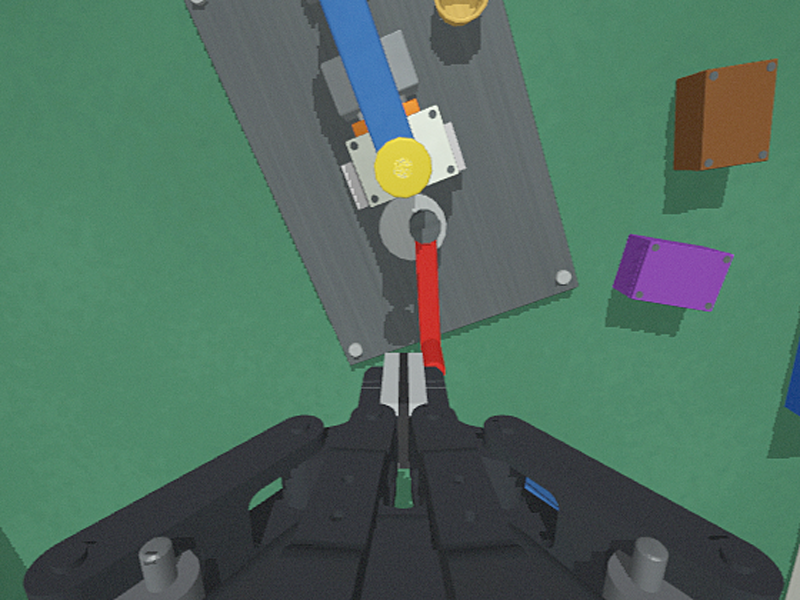

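The case (403,155) is still clamped against the jaw, the lever (430,350) is where I left it, the knob (403,167) is free and the robot touches nothing.

```bash
python3 -c "
from cell import r
print(r.job_done())"
```

```text
the job is handed in; nothing more can be done
None
```

The job is handed in, result not shown: the case is clamped with the jaw given by an estimated 2.5 mm and the lever released, the gauge foot rested on the case at about 7 N for over a second and was then released, and nothing else was moved.

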